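# Arm the imaging laser at its guarded switch

### The arm

A 6-joint arm with a two-finger parallel gripper is mounted at the origin on the work surface. World frame = base frame: x ahead of the robot, y to its left, z up, the work surface at z = 0. Lengths are in m, angles in rad, forces in N, time in s.
With the tool pointing down it reaches from about 0.35 to 0.85 m from the base axis. Payload 8.1 kg.
Tool frame: the origin (TCP) lies between the finger pads; the fingertips stand 11 mm ahead of it and the grasp point (between the pads) lies 8 mm behind it (tips_ahead is the z of the fingertips in the tool frame, in m); z points along the fingers, y is the line along which they close (so a half turn about z gives the same grasp; the last joint's range is limited). The gripper opens to 93 mm and grips with 3 to 60 N. Pads are 15 mm wide; open, the fingers measure 128 mm over their backs; the gripper's body (75 mm by 188 mm) begins 65 mm behind the grasp point.
Start: joints at [1.204, 0.13, 1.488, -0, 1.523, -0.085], TCP at [0.167, 0.576, 0.23] pointing down, gripper open.
Joint ranges: [-2.96, 2.96], [-0.89, 2.26], [0.02, 2.5], [-1.34, 4.48], [0, 2.73], [-2.66, 2.66]. Speed limits (rad/s): [2.39, 2.39, 2.79, 3.14, 3.14, 3.14].

### API

Orientations are given as a rotation vector (axis times angle).
In Python, from plant import read_state, read_camera, close_job, tips_ahead gives the robot as it stands. The module is installed in compiled form; this text tells all that it offers.
- The arm moves only by the tool move_arm, never from a script. Its argument "plan" is a list of rows, each a list of 7 numbers: the turn, a rotation vector about the tool's x, y, z in units of 6 degrees (1.0 is 6 degrees), then the shift along the tool's x, y, z in units of 25 mm (1.0 is 25 mm), then the finger opening in mm, from 0 to 93. A call has exactly 10 rows; each row shifts and turns the commanded pose from where the row before left it, along the tool's axes as they then stand; what a row does not reach is not made up. A row lasts 1/10 s, in which the tool goes at most 50 mm and 8.59 degrees, less where a joint would pass 70% of its speed; a pose out of reach is approached as far as the arm can. A call is refused whole if a number of a shift passes 1 or a number of a turn 1, either way. A call with a gripper value outside its range is refused whole. The fingers move at their own pace and stop on an object; "force" is the grip in N (left out, the last holds). Time passes only in rows, so rows that do not move let the fingers close, or fill a call up. It gives the time, the measured TCP pose, the force, the opening and the grip force at its end, in the units of the state.
- read_state(): the state, without advancing time (a new reading comes with each control period).
- read_camera(name): name is "side" or "top"; returns a dict with "frame" (420x560x3 uint8, red, green, blue), "z_map" (420x560 float32, m along the optical axis (not along the pixel's ray), 0 where there is no reading), "fx", "fy", "cx", "cy" (pixels), "rvec" (rotation vector, rad) and "tvec" (3), from world to camera coordinates, as OpenCV has them. Camera axes: x right, y down, z forward; pixel columns grow to the right and rows downward; lengths in m; the calibration is good to about 2 mm. A picture is of the moment at which its call begins.
- close_job(): hands the job in; it is judged then, once.
The state is a dict: "t": time; "q": joint angles; "dq": joint speeds; "joint_torque": joint torques, N m; "tool_pos": TCP position; "orientation": TCP orientation; "force": force on the tool from outside, world axes, zero at the start; "wrist_torque": the same for the moment, N m; "opening": finger opening in m; "gripper_force": force on a finger pad.
Only numpy, scipy, OpenCV 4.12 (cv2) and the standard library are available. Lean on these libraries where they do the work, as an engineer would, in place of code of your own. Each camera call takes 0.05 s, during which the arm holds its last target. There are 200 camera calls.

### The job

Arm the microscope's laser at the red guarded switch: lift the red cover fully open, flip the toggle beneath it all the way over to the green-dot side, and then shut the red cover completely again. Leave the yellow switch and the labware as they are.

Things in the scene. Friction and masses are not known exactly. Their poses are not given: they have to be found in the camera images.
- red_console: red guarded switch (arms the imaging laser), fixed: grey enclosure 187 x 140 x 36 mm on a dark stand, its face (the panel) sloping 30 degrees, low edge towards the robot. Origin: centre of the stand's underside, on the table; x horizontal from low to high edge, y to the console's left, z up. All in mm.
- red_hinge (a point): middle of the cover's hinge line (parallel to y), on the panel, 60 along x and 160 above the console's origin; axes as the console's. Panel frame from here: p up the slope = (cos 30, 0, sin 30), y, n out of the panel = (-sin 30, 0, cos 30). The panel runs from p = -175 to 12, y = -70 to 70.
- red_cover (a joint): see-through red cover, rad: 0 shut, 1.35 fully open (stop): it then stands out of the panel, leaning over it towards the robot. Opening lifts its low edge. Stiff hinge (0.2 N m; cover 120 g): it stays where left. Shut, it is a hood over p = -120 to 0, y = -55 to 55, n = 0 to 68 mm, walls 4, no wall at the hinge.
- red_bar (a point): middle of the cover's round red pull bar, 12 mm thick, 94 long along y, on two 10 mm arms (y = -42, 42) from the cover's low wall. Shut: at p = -165, n = 62, with 39 mm free between bar and wall and 56 beneath. It turns about the hinge with the cover, as do its axes (shut: x = p, y, z = n).
- red_toggle (a joint): aluminium bat toggle under the red cover, rad: 0 off, leaning 0.42 rad to the console's left (+y, white dot); 0.84 on (stop), leaning 0.42 to the right (-y, green dot). Pivots about p, at p = -75, y = 0, n = 0 mm. Friction (0.08 N m) keeps it where it is left; no snap.
- red_tip (a point): centre of the 18 mm ball at the toggle's end, 52 mm from its pivot; the stem is 12 mm thick.
- yellow_console: yellow guarded switch (another channel, to be left alone), fixed: grey enclosure 187 x 140 x 36 mm on a dark stand, its face (the panel) sloping 30 degrees, low edge towards the robot. Origin: centre of the stand's underside, on the table; x horizontal from low to high edge, y to the console's left, z up. All in mm.
- yellow_hinge (a point): middle of the cover's hinge line (parallel to y), on the panel, 60 along x and 160 above the console's origin; axes as the console's. Panel frame from here: p up the slope = (cos 30, 0, sin 30), y, n out of the panel = (-sin 30, 0, cos 30). The panel runs from p = -175 to 12, y = -70 to 70.
- yellow_cover (a joint): see-through yellow cover, rad: 0 shut, 1.35 fully open (stop): it then stands out of the panel, leaning over it towards the robot. Opening lifts its low edge. Stiff hinge (0.2 N m; cover 120 g): it stays where left. Shut, it is a hood over p = -120 to 0, y = -55 to 55, n = 0 to 68 mm, walls 4, no wall at the hinge.
- yellow_bar (a point): middle of the cover's round yellow pull bar, 12 mm thick, 94 long along y, on two 10 mm arms (y = -42, 42) from the cover's low wall. Shut: at p = -165, n = 62, with 39 mm free between bar and wall and 56 beneath. It turns about the hinge with the cover, as do its axes (shut: x = p, y, z = n).
- yellow_toggle (a joint): aluminium bat toggle under the yellow cover, rad: 0 off, leaning 0.42 rad to the console's left (+y, white dot); 0.84 on (stop), leaning 0.42 to the right (-y, green dot). Pivots about p, at p = -75, y = 0, n = 0 mm. Friction (0.08 N m) keeps it where it is left; no snap.
- yellow_tip (a point): centre of the 18 mm ball at the toggle's end, 52 mm from its pivot; the stem is 12 mm thick.
- small_flask: small clear culture flask with teal cap lying on the table, 110 x 46 x 28 mm; bystander. Origin: centre of its underside; the length is along its x, then y, z.
- flask_a: clear culture flask with teal cap lying flat, 160 x 84 x 42 mm; bystander. Origin: centre of its underside; the length is along its x, then y, z.
- flask_b: second such flask, 160 x 84 x 42 mm; bystander. Origin: centre of its underside; the length is along its x, then y, z.
- tip_rack: blue pipette-tip rack, 120 x 82 x 58 mm; bystander. Origin: centre of its underside; the length is along its x, then y, z.
- media_bottle: upright amber media bottle, 72 mm diameter, 150 mm tall; bystander. Origin: centre of its underside; the length is along its x, then y, z.
- beaker: upright clear beaker, 80 mm diameter, 100 mm tall; bystander. Origin: centre of its underside; the length is along its x, then y, z.
- tube_rack: white rack of four capped tubes, 90 x 170 x 84 mm; bystander. Origin: centre of its underside; the length is along its x, then y, z.
Things that resemble listed ones, but are neither listed nor needed, are in the scene too. Leave any blue or turquoise look-alike of the red_console alone.

How it is judged:
By the outcome, as a careful person would: the job done as asked, in the order asked, and still so for the second after the job is handed in, with the robot touching nothing.
It also fails if it takes over 64 s, if anything falls off the work surface, if the arm or the gripper's body presses on something with over 40 N, if the wrist force passes 120 N, or if a joint passes its speed limit or range.

## Working session

There is one attempt and no reset: what is moved stays moved. The work goes in short steps, Python scripts to look and compute and a tool call to move; the robot and the scene stay as the last step left them, time stands still between calls to the robot, and variables do not carry over. Pictures are saved under pics/ and viewed, at most 10 in all, crops included, and the job is handed in when it is done.

Besides the shell and the picture viewer there is one more tool, called after ">>>" as name(argument=value, ...) on one line, values as JSON. move_arm: Moves the arm, as the interface text tells. Its arguments: {"type":"object","properties":{"plan":{"type":"array","items":{"type":"array","items":{"type":"number"}}},"force":{"type":"number"}},"required":["plan"]}

```bash
mkdir -p pics; python3 - <<'E'
from plant import *
import cv2
s=read_state(); print(s)
for n in("side","top"):
    c=read_camera(n); cv2.imwrite(f"pics/{n}0.png",c["frame"][:,:,::-1]); print(n,c["fx"],c["rvec"],c["tvec"])
print(tips_ahead)
E
```

```text
{'t': 0.0, 'q': array([ 1.20361438e+00,  1.31115193e-01,  1.48924864e+00, -1.78719659e-05,
        1.52300744e+00, -8.53702558e-02]), 'dq': array([-0.00063808,  0.00137753, -0.00054379, -0.00293173,  0.00023891,
       -0.00121407]), 'joint_torque': array([-1.67145681e-04, -5.59815681e+01, -4.91773975e+01,  7.69777433e-02,
        3.48599965e-02, -9.57563475e-05]), 'tool_pos': array([0.16663181, 0.57583768, 0.22863172]), 'orientation': array([-4.41150280e-01, -3.11007807e+00,  2.72858939e-03]), 'force': array([ 0.19535423, -1.24622428, -0.20744463]), 'wrist_torque': array([-0.01246631, -0.0024404 ,  0.00261405]), 'gripper_force': 0.0, 'opening': 0.09278959154599774}
side 424.39782831294775 [ 0.82644858  2.54405119 -1.13399781] [ 0.41140276 -0.11313474  1.68703521]
top 381.7593995923104 [ 2.15719415 -2.21623604  0.0897648 ] [6.86505752e-04 5.43583640e-01 1.37604791e+00]
0.011
```

View pics/side0.png

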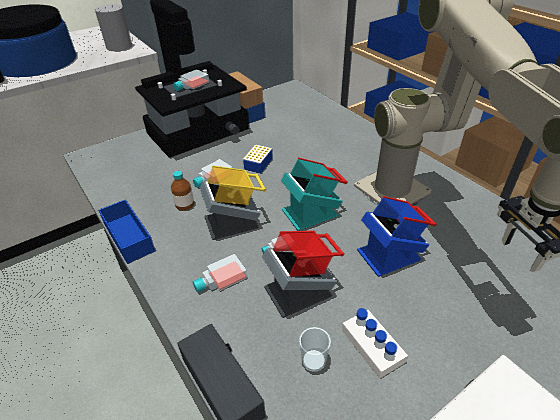

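View pics/top0.png

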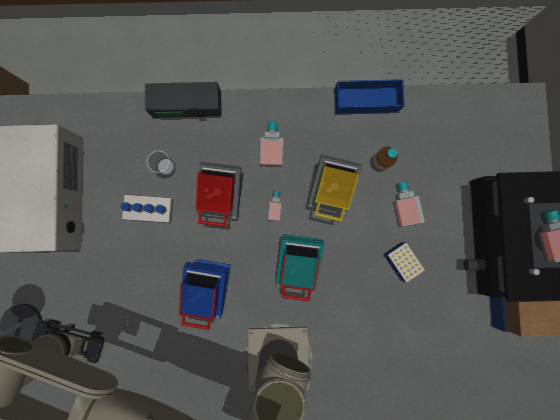

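```bash
cat > h.py <<'E'
import numpy as np, cv2
from scipy.spatial.transform import Rotation as R
from plant import *
def cam(n): return read_camera(n)
def world(c,u,v,z=None):
    u=np.asarray(u,float);v=np.asarray(v,float)
    if z is None: z=c["z_map"][v.astype(int),u.astype(int)]
    P=np.stack([(u-c["cx"])/c["fx"]*z,(v-c["cy"])/c["fy"]*z,z],-1)
    return (P-c["tvec"])@R.from_rotvec(c["rvec"]).as_matrix()
def proj(c,P):
    K=np.array([[c["fx"],0,c["cx"]],[0,c["fy"],c["cy"]],[0,0,1.]])
    return cv2.projectPoints(np.asarray(P,float).reshape(-1,1,3),c["rvec"],c["tvec"],K,None)[0][:,0]
def crop(c,x,y,w,h,k,f,pts=None):
    im=cv2.resize(c["frame"][y:y+h,x:x+w,::-1],None,fx=k,fy=k,interpolation=cv2.INTER_CUBIC)
    if pts is not None:
        for u,v in proj(c,pts): cv2.circle(im,(int((u+.5-x)*k),int((v+.5-y)*k)),3,(0,255,0),1)
    return im
def redpts(c):
    f=c["frame"].astype(int); m=(f[...,0]>110)&(f[...,1]<60)&(f[...,2]<60)&(c["z_map"]>0)
    return m
E
python3 - <<'E'
from h import *
a=cam("top");b=cam("side")
for c,box in((a,(185,150,65,85)),(b,(250,220,110,100))):
    x,y,w,h=box; v,u=np.mgrid[y:y+h,x:x+w]; P=world(c,u.ravel(),v.ravel())
    f=c["frame"][y:y+h,x:x+w].reshape(-1,3).astype(int)
    m=(f[:,0]>90)&(f[:,1]<70)&(f[:,2]<70)&(P[:,2]>.05)
    Q=P[m]; print(m.sum(),Q.min(0),Q.max(0),np.median(Q,0))
    hi=np.histogram(Q[:,2],12); print(hi)
A=crop(a,180,150,80,85,7,'');B=crop(b,245,215,110,100,5.4,'')
cv2.imwrite("pics/ta.png",A);cv2.imwrite("pics/sa.png",B)
E
```

```text
1453 [ 0.43942894 -0.00223734  0.07378832] [0.66644122 0.26871289 1.41275925] [0.57395769 0.19377309 0.19537548]
(array([473, 973,   0,   0,   0,   0,   0,   0,   0,   0,   0,   7]), array([0.07378832, 0.18536923, 0.29695014, 0.40853105, 0.52011196,
       0.63169287, 0.74327378, 0.85485469, 0.9664356 , 1.07801651,
       1.18959742, 1.30117833, 1.41275925]))
1813 [0.47756348 0.1288134  0.11423305] [1.09469747 0.84624829 1.05529179] [0.58971157 0.2218034  0.18680788]
(array([1069,  736,    0,    0,    0,    0,    0,    0,    0,    0,    0,
          8]), array([0.11423305, 0.19265461, 0.27107617, 0.34949774, 0.4279193 ,
       0.50634086, 0.58476242, 0.66318398, 0.74160555, 0.82002711,
       0.89844867, 0.97687023, 1.05529179]))
```

View pics/ta.png

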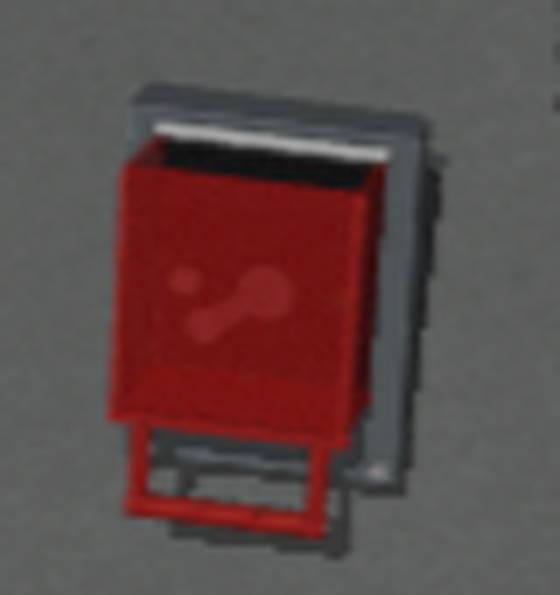

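View pics/sa.png

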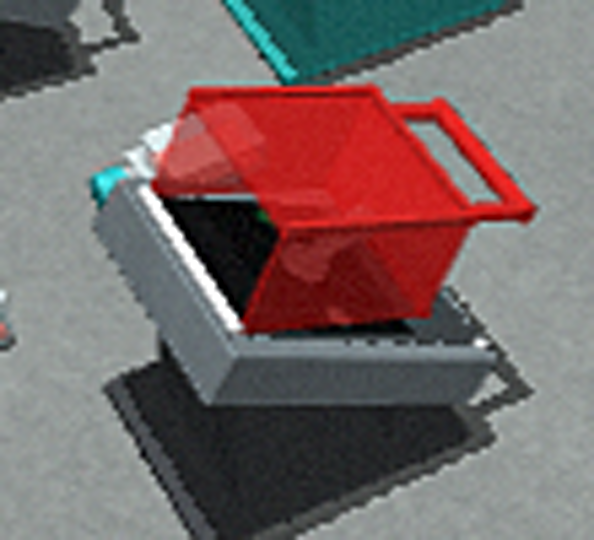

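```bash
cat >> h.py <<'E'
T=np.deg2rad(30); PV=np.array([np.cos(T),0,np.sin(T)]); NV=np.array([-np.sin(T),0,np.cos(T)]); YV=np.array([0,1.,0])
def panel(pose,pyn):  # panel frame (m) -> world
    pyn=np.atleast_2d(pyn)
    L=np.array([.06,0,.16])+pyn@np.stack([PV,YV,NV])
    c,s=np.cos(pose[2]),np.sin(pose[2])
    return L@np.array([[c,s,0],[-s,c,0],[0,0,1]])+[pose[0],pose[1],0]
E
python3 - <<'E'
from h import *
from scipy.optimize import least_squares
a=cam("top");b=cam("side")
G=np.array([[-120,55,68],[-120,-55,68],[0,55,68],[0,-55,68],[-165,47,62],[-165,-47,62]])/1e3
ua=np.array([[112,415],[347,442],[122,168],[357,190],[128,507],[325,530]])/7+[179.5,149.5]
ub=np.array([[470,222],[378,88],[280,228],[190,90],[535,212],[440,105]])/5.4+[244.5,214.5]
f=lambda x:np.r_[(proj(a,panel(x,G))-ua).ravel(),(proj(b,panel(x,G))-ub).ravel()]
r=least_squares(f,[.58,.19,0],loss='soft_l1'); print(r.x,np.round(r.fun.reshape(2,6,2),1))
np.save("pose.npy",r.x)
print("bar",panel(r.x,[-.165,0,.062]),"hinge",panel(r.x,[0,0,0]))
E
```

```text
[ 0.60212072  0.18818398 -0.17070348] [[[ 0.7  0.5]
  [ 0.2  1.4]
  [ 0.6  1.9]
  [ 1.5  3.7]
  [ 0.8 -1.2]
  [ 0.4 -0.4]]

 [[ 0.5  3.8]
  [-1.   4.1]
  [ 3.   0.5]
  [ 2.   0.2]
  [-2.7  6.1]
  [-1.1  5.3]]]
bar [[0.48988192 0.20753183 0.13119358]] hinge [[0.66124865 0.17799144 0.16      ]]
```

```bash
cat >> h.py <<'E'
def cov(a,G):
    G=np.atleast_2d(G); c,s=np.cos(a),np.sin(a)
    return np.stack([G[:,0]*c+G[:,2]*s,G[:,1],-G[:,0]*s+G[:,2]*c],-1)
E
python3 - <<'E'
from h import *
from scipy.optimize import least_squares
a=cam("top");b=cam("side")
G=np.array([[-120,55,68],[-120,-55,68],[0,55,68],[0,-55,68],[-165,47,62],[-165,-47,62]])/1e3
ua=np.array([[112,415],[347,442],[122,168],[357,190],[128,507],[325,530]])/7+[179.5,149.5]
ub=np.array([[470,222],[378,88],[280,228],[190,90],[535,212],[440,105]])/5.4+[244.5,214.5]
f=lambda x:np.r_[(proj(a,panel(x,cov(x[3],G)))-ua).ravel(),(proj(b,panel(x,cov(x[3],G)))-ub).ravel()]
r=least_squares(f,[.58,.19,0,0],loss='soft_l1'); print(r.x,np.round(r.fun.reshape(2,6,2),1))
np.save("pose.npy",r.x)
P=panel(r.x,np.array([[-175,70,0],[-175,-70,0],[12,70,0],[12,-70,0]])/1e3)
C=panel(r.x,cov(r.x[3],np.r_[G,[[-.12,.055,0],[-.12,-.055,0]]]))
im=[crop(a,180,150,80,85,6,'',np.r_[P,C]),crop(b,245,215,110,85,4,'',np.r_[P,C])]
im[0]=im[0][:,:340]
h=max(i.shape[0] for i in im); im=[cv2.copyMakeBorder(i,0,h-i.shape[0],0,0,0) for i in im]
cv2.imwrite("pics/fit.png",np.hstack(im))
E
```

```text
[ 0.60171333  0.18899085 -0.1560749   0.12578597] [[[-0.3  0.2]
  [-0.3  0.7]
  [ 0.3 -0.4]
  [ 1.4  1. ]
  [-0.4 -0.4]
  [-0.3  0. ]]

 [[ 0.9 -0.5]
  [-1.2 -0. ]
  [ 1.1  0.7]
  [-0.4  0.4]
  [-1.3  0.3]
  [-0.3 -0.2]]]
```

View pics/fit.png

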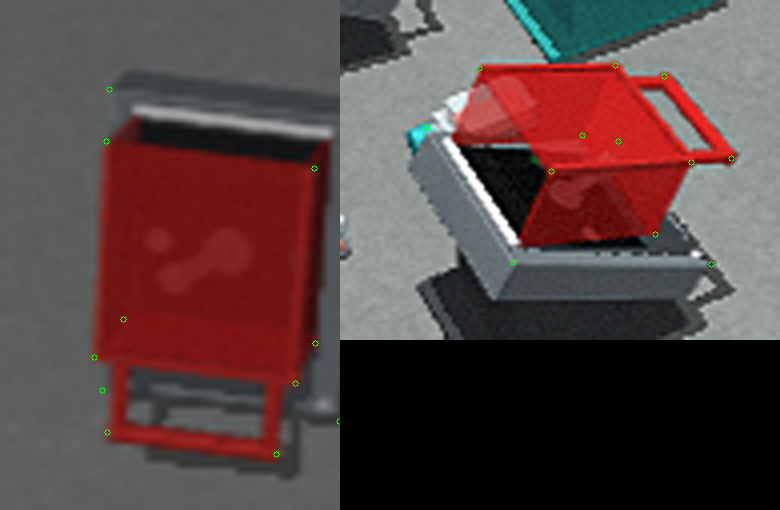

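```bash
python3 - <<'E'
from h import *
from scipy.optimize import least_squares
a=cam("top");b=cam("side")
G=np.array([[-120,55,68],[-120,-55,68],[0,55,68],[0,-55,68],[-165,47,62],[-165,-47,62]])/1e3
H=np.array([[12,70,0],[12,-70,0],[-175,-70,0]])/1e3; H2=np.array([[12,70,0],[-175,70,0]])/1e3
ua=np.array([[112,415],[347,442],[122,168],[357,190],[128,507],[325,530],[135,105],[425,135],[402,488]])/7+[179.5,149.5]
ub=np.array([[470,222],[378,88],[280,228],[190,90],[535,212],[440,105],[240,350],[490,348]])/5.4+[244.5,214.5]
def f(x):
    C=cov(x[3],G)
    return np.r_[(proj(a,panel(x,np.r_[C,H]))-ua).ravel(),(proj(b,panel(x,np.r_[C,H2]))-ub).ravel()]
r=least_squares(f,[.58,.19,0,0],loss='soft_l1'); print(r.x,np.round(r.fun.reshape(-1,2),1))
np.save("pose.npy",r.x)
bar=lambda t:panel(r.x,cov(t,[-.165,0,.062]))[0]
for t in(r.x[3],0,.7,1.35): print(t,bar(t))
# direct depth check of the bar in top view
for v in range(int(ua[4,1])-2,int(ua[4,1])+6):print(v,np.round(world(a,np.arange(201,224,3),np.full(8,v))[:,[0,2]],3).tolist())
E
```

```text
[ 0.60185767  0.18821615 -0.15215991  0.12228127] [[ 0.   0.3]
 [ 0.1  0.6]
 [ 0.5 -0.3]
 [ 1.6  0.9]
 [-0.  -0.3]
 [ 0.1 -0.1]
 [-0.8 -0. ]
 [-0.2  1. ]
 [-0.5  0.5]
 [ 0.7 -0.7]
 [-1.5 -0.1]
 [ 1.   0.5]
 [-0.6  0.3]
 [-1.6  0.2]
 [-0.6 -0.3]
 [-1.2  0.7]
 [ 2.   1.4]]
0.12228126918337962 [0.48708977 0.20581525 0.15261972]
0 [0.48927941 0.20547948 0.13119358]
0.7 [0.51135633 0.20209409 0.24999334]
1.35 [0.59573811 0.18915455 0.32336382]
219 [[0.51, 0.005], [0.51, 0.002], [0.509, 0.003], [0.509, -0.004], [0.509, -0.004], [0.509, 0.0], [0.508, 0.0], [0.508, 0.001]]
220 [[0.499, 0.149], [0.506, 0.0], [0.506, 0.002], [0.505, 0.002], [0.505, -0.005], [0.505, 0.005], [0.505, -0.003], [0.504, 0.001]]
221 [[0.496, 0.158], [0.495, 0.157], [0.495, 0.153], [0.502, -0.003], [0.502, -0.003], [0.501, 0.004], [0.439, 1.413], [0.5, 0.004]]
222 [[0.492, 0.161], [0.492, 0.156], [0.492, 0.154], [0.492, 0.152], [0.491, 0.159], [0.491, 0.155], [0.497, 0.003], [0.497, -0.001]]
223 [[0.489, 0.159], [0.489, 0.157], [0.489, 0.156], [0.488, 0.16], [0.439, 1.413], [0.488, 0.153], [0.487, 0.159], [0.487, 0.155]]
224 [[0.492, 0.002], [0.491, -0.002], [0.485, 0.155], [0.485, 0.154], [0.485, 0.154], [0.485, 0.156], [0.484, 0.156], [0.484, 0.16]]
225 [[0.488, -0.004], [0.487, 0.004], [0.487, -0.004], [0.487, 0.001], [0.482, 0.152], [0.481, 0.161], [0.481, 0.159], [0.481, 0.153]]
226 [[0.484, -0.004], [0.484, -0.002], [0.484, -0.001], [0.483, 0.003], [0.483, 0.001], [0.483, 0.003], [0.483, -0.003], [0.478, 0.153]]
```

```bash
python3 - <<'E'
from h import *
x=np.load("pose.npy")
for n in("top","side"):
    c=cam(n); f=c["frame"].astype(int)
    v,u=np.mgrid[0:420,0:560]; P=world(c,u.ravel(),v.ravel()); 
    m=((P[:,0]>.25)&(P[:,0]<.56)&(P[:,1]>.08)&(P[:,1]<.36)&(P[:,2]>.04)&(P[:,2]<.5))
    Q=P[m];F=f.reshape(-1,3)[m]
    print(n,m.sum())
    for lo in np.arange(.25,.56,.02):
        k=(Q[:,0]>=lo)&(Q[:,0]<lo+.02)
        if k.sum():
            q=Q[k]; print(round(lo,2),k.sum(),'zmax',np.percentile(q[:,2],98).round(3),'y',q[:,1].min().round(3),q[:,1].max().round(3))
E
```

```text
top 2283
0.25 265 zmax 0.211 y 0.176 0.306
0.27 322 zmax 0.219 y 0.172 0.3
0.29 306 zmax 0.219 y 0.167 0.309
0.31 263 zmax 0.189 y 0.163 0.309
0.33 252 zmax 0.168 y 0.163 0.301
0.35 66 zmax 0.158 y 0.227 0.301
0.47 67 zmax 0.161 y 0.162 0.251
0.49 77 zmax 0.169 y 0.134 0.253
0.51 238 zmax 0.182 y 0.131 0.271
0.53 290 zmax 0.19 y 0.128 0.27
0.55 137 zmax 0.194 y 0.126 0.25
side 2774
0.25 360 zmax 0.21 y 0.189 0.324
0.27 383 zmax 0.219 y 0.186 0.318
0.29 304 zmax 0.219 y 0.17 0.315
0.31 504 zmax 0.19 y 0.164 0.311
0.33 405 zmax 0.167 y 0.163 0.308
0.35 108 zmax 0.159 y 0.233 0.304
0.47 52 zmax 0.161 y 0.164 0.252
0.49 88 zmax 0.166 y 0.157 0.254
0.51 117 zmax 0.182 y 0.148 0.272
0.53 282 zmax 0.188 y 0.143 0.273
0.55 171 zmax 0.193 y 0.14 0.271
```

```bash
cat >> h.py <<'E'
PX=np.load("pose.npy")
def ori(deg,cl='p'):
    th=np.deg2rad(deg); yaw=R.from_euler('z',PX[2]).as_matrix()
    b=np.array([np.cos(th),0,np.sin(th)]); z=-b
    if cl=='p': y=np.array([np.sin(th),0,-np.cos(th)]); x=np.cross(y,z)
    else: y=np.array([0,1.,0]); x=np.cross(y,z)
    return yaw@np.stack([x,y,z],1), yaw@b
def barpos(t): return panel(PX,cov(t,[-.165,0,.062]))[0]
def rows(targets,opening,start=None):
    if start is None:
        s=read_state(); start=(s["tool_pos"],R.from_rotvec(s["orientation"]).as_matrix())
    p,M=np.array(start[0]),np.array(start[1]); out=[]
    for tp,tM,n in targets:
        for i in range(n):
            k=n-i
            w=np.round(R.from_matrix(M.T@tM).as_rotvec()/k/np.deg2rad(6),2)
            d=np.round(M.T@(tp-p)/k/.025,2)
            p=p+M@d*.025; M=M@R.from_rotvec(w*np.deg2rad(6)).as_matrix()
            out.append([*(float(v)+0. for v in w),*(float(v)+0. for v in d),opening])
    bad=max(max(map(abs,r[:6])) for r in out); print("max",bad,"n",len(out),"end",p)
    for i in range(0,len(out),10): print(str(out[i:i+10]).replace(' ',''))
    return p,M
E
python3 - <<'E'
from h import *
s=read_state();M0=R.from_rotvec(s["orientation"]).as_matrix()
M,b=ori(100); 
bp=barpos(PX[3]); print(bp,b)
tp=bp-.008*b+.10*b
rows([(np.array([.2,.5,.33]),M0,5),(tp+[0,0,.05],M,20),(tp,M,5)],32)
E
```

```text
[0.48708977 0.20581525 0.15261972] [-0.17164185  0.02632045  0.98480775]
max 0.81 n 30 end [0.47141947 0.20822555 0.2431688 ]
[[0.0,0.0,0.0,-0.42,-0.51,-0.8,32],[0.0,0.0,0.0,-0.43,-0.51,-0.8,32],[0.0,0.0,0.0,-0.42,-0.51,-0.8,32],[0.0,0.0,0.0,-0.43,-0.52,-0.81,32],[0.0,0.0,0.0,-0.42,-0.51,-0.8,32],[-0.07,-0.06,0.69,-0.68,-0.41,0.07,32],[-0.07,-0.06,0.69,-0.71,-0.36,0.08,32],[-0.07,-0.06,0.69,-0.73,-0.31,0.08,32],[-0.07,-0.06,0.69,-0.76,-0.25,0.08,32],[-0.07,-0.06,0.69,-0.77,-0.2,0.08,32]]
[[-0.07,-0.06,0.68,-0.78,-0.15,0.09,32],[-0.07,-0.06,0.69,-0.79,-0.09,0.09,32],[-0.07,-0.06,0.68,-0.79,-0.03,0.09,32],[-0.07,-0.06,0.69,-0.79,0.02,0.1,32],[-0.07,-0.06,0.68,-0.79,0.08,0.11,32],[-0.07,-0.06,0.69,-0.78,0.14,0.11,32],[-0.07,-0.06,0.68,-0.77,0.19,0.12,32],[-0.07,-0.06,0.69,-0.75,0.24,0.12,32],[-0.07,-0.06,0.68,-0.73,0.3,0.13,32],[-0.07,-0.06,0.69,-0.71,0.35,0.14,32]]
[[-0.06,-0.06,0.68,-0.68,0.4,0.14,32],[-0.07,-0.06,0.69,-0.65,0.44,0.15,32],[-0.07,-0.06,0.68,-0.62,0.49,0.16,32],[-0.06,-0.07,0.69,-0.59,0.53,0.17,32],[-0.07,-0.06,0.68,-0.54,0.56,0.17,32],[0.0,0.0,0.0,0.0,-0.07,0.39,32],[0.0,0.0,0.0,0.0,-0.07,0.39,32],[0.0,0.0,0.0,0.0,-0.07,0.4,32],[0.0,0.0,0.0,0.0,-0.07,0.39,32],[0.0,0.0,0.0,0.0,-0.06,0.4,32]]
```

>>> move_arm(plan=[[0,0,0,-0.42,-0.51,-0.8,32],[0,0,0,-0.43,-0.51,-0.8,32],[0,0,0,-0.42,-0.51,-0.8,32],[0,0,0,-0.43,-0.52,-0.8,32],[0,0,0,-0.42,-0.51,-0.8,32],[-0.07,-0.06,0.69,-0.68,-0.41,0.07,32],[-0.07,-0.06,0.69,-0.71,-0.36,0.08,32],[-0.07,-0.06,0.69,-0.73,-0.31,0.08,32],[-0.07,-0.06,0.69,-0.76,-0.25,0.08,32],[-0.07,-0.06,0.69,-0.77,-0.2,0.08,32]], force=20)

```text
t: 1.6
tool_pos: [0.2682, 0.4266, 0.3205]
orientation: [0.986, 2.944, 0.05]
force: [0.6, 0.2, 0.2]
opening: 0.0317
gripper_force: 0.0
```

>>> move_arm(plan=[[-0.07,-0.06,0.68,-0.78,-0.15,0.09,32],[-0.07,-0.06,0.69,-0.79,-0.09,0.09,32],[-0.07,-0.06,0.68,-0.79,-0.03,0.09,32],[-0.07,-0.06,0.69,-0.79,0.02,0.1,32],[-0.07,-0.06,0.68,-0.79,0.08,0.11,32],[-0.07,-0.06,0.69,-0.78,0.14,0.11,32],[-0.07,-0.06,0.68,-0.77,0.19,0.12,32],[-0.07,-0.06,0.69,-0.75,0.24,0.12,32],[-0.07,-0.06,0.68,-0.73,0.3,0.13,32],[-0.07,-0.06,0.69,-0.71,0.35,0.14,32]])

```text
t: 2.6
tool_pos: [0.4039, 0.281, 0.3021]
orientation: [1.914, 2.355, 0.139]
force: [0.3, -0.9, -0.6]
opening: 0.0323
gripper_force: 0.0
```

>>> move_arm(plan=[[-0.06,-0.06,0.68,-0.68,0.4,0.14,32],[-0.07,-0.06,0.69,-0.65,0.44,0.15,32],[-0.07,-0.06,0.68,-0.62,0.49,0.16,32],[-0.06,-0.07,0.69,-0.59,0.53,0.17,32],[-0.07,-0.06,0.68,-0.54,0.56,0.17,32],[0,0,0,0,-0.07,0.39,32],[0,0,0,0,-0.07,0.39,32],[0,0,0,0,-0.07,0.4,32],[0,0,0,0,-0.07,0.39,32],[0,0,0,0,-0.06,0.4,32]])

```text
t: 3.6
tool_pos: [0.4709, 0.2087, 0.2418]
orientation: [2.278, 1.959, 0.172]
force: [0.6, 0.6, 0.6]
opening: 0.0319
gripper_force: 0.0
```

```bash
python3 - <<'E'
from h import *
s=read_state();print(s["tool_pos"],s["q"],s["force"],s["opening"])
M,b=ori(100); print(np.round(M.T@R.from_rotvec(s["orientation"]).as_matrix(),3))
a=cam("top");c=cam("side")
im=[crop(a,170,140,100,110,4,''),crop(c,235,190,120,110,3.3,'')]
h=max(i.shape[0] for i in im); im=[cv2.copyMakeBorder(i,0,h-i.shape[0],0,0,0) for i in im]
cv2.imwrite("pics/above.png",np.hstack(im))
tp=barpos(PX[3])-.008*b
rows([(tp,M,10)],32)
E
```

```text
[0.47093275 0.20870051 0.24176703] [ 0.38006843 -0.25242661  1.84355786 -0.08900685  1.40015567  0.53907224] [0.63953429 0.63634273 0.63311766] 0.031867825205062095
[[ 1.     0.002  0.001]
 [-0.002  1.    -0.   ]
 [-0.001  0.     1.   ]]
max 0.39 n 10 end [0.48855105 0.20557268 0.14481115]
[[0.0,0.0,0.0,0.0,0.01,0.39,32],[0.0,0.0,0.0,0.0,0.01,0.39,32],[0.0,0.0,0.0,0.0,0.01,0.39,32],[0.0,0.0,0.0,0.0,0.01,0.39,32],[0.0,0.0,0.0,0.0,0.0,0.39,32],[0.0,0.0,0.0,0.0,0.01,0.39,32],[-0.01,0.0,0.0,0.0,0.0,0.39,32],[0.0,0.0,0.0,0.0,0.01,0.39,32],[-0.01,0.0,0.01,0.01,0.0,0.39,32],[0.0,0.01,0.0,0.0,0.01,0.39,32]]
```

View pics/above.png

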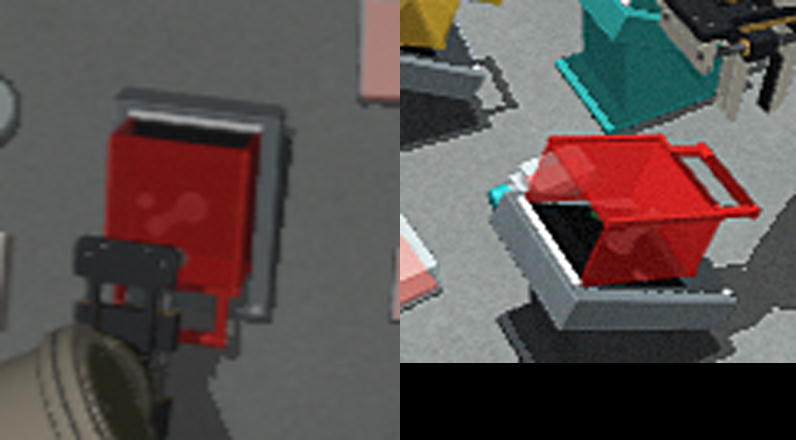

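The views show the fingers above the bar (side crop: fingers at about 735,90, bar at 730,180), so I go down and grip.

>>> move_arm(plan=[[0,0,0,0,0.01,0.39,32],[0,0,0,0,0.01,0.39,32],[0,0,0,0,0.01,0.39,32],[0,0,0,0,0.01,0.39,32],[0,0,0,0,0,0.39,32],[0,0,0,0,0.01,0.39,32],[0,0,0,0,0,0.39,32],[0,0,0,0,0.01,0.39,32],[0,0,0,0,0,0.39,32],[0,0,0,0,0.01,0.39,32]])

```text
t: 4.7
tool_pos: [0.4901, 0.2054, 0.1464]
orientation: [2.279, 1.957, 0.172]
force: [0.1, -0.2, -0.4]
opening: 0.032
gripper_force: 0.0
```

>>> move_arm(plan=[[0,0,0,0,0,0,32],[0,0,0,0,0,0,20],[0,0,0,0,0,0,10],[0,0,0,0,0,0,5],[0,0,0,0,0,0,5],[0,0,0,0,0,0,5],[0,0,0,0,0,0,5],[0,0,0,0,0,0,5],[0,0,0,0,0,0,5],[0,0,0,0,0,0,5]], force=20)

```text
t: 5.7
tool_pos: [0.4878, 0.2059, 0.1463]
orientation: [2.282, 1.96, 0.168]
force: [-9.1, 3.8, 0.2]
opening: 0.0116
gripper_force: 20.0
```

```bash
python3 - <<'E'
from h import *
s=read_state();print(s["tool_pos"],s["force"],s["opening"],s["gripper_force"])
M,b=ori(100); t0=PX[3]
g=s["tool_pos"]+.008*b; off=g-barpos(t0); print("off",off)
ts=np.linspace(t0,1.37,31)[1:]
rows([(barpos(t)-.008*b+off,M,1) for t in ts],5)
E
```

```text
[0.48781763 0.20591657 0.14625339] [-9.1480812   3.75985451  0.18638334] 0.011567778494004886 19.997961223125458
off [-0.00064528  0.00031188  0.00151213]
max 0.29 n 30 end [0.59959792 0.18869617 0.31827824]
[[-0.04,0.0,0.01,0.0,0.04,-0.29,5],[0.0,0.0,0.0,0.0,0.06,-0.29,5],[0.0,0.0,0.0,0.0,0.07,-0.28,5],[0.0,0.0,0.0,0.0,0.08,-0.28,5],[0.0,0.0,0.0,0.0,0.09,-0.28,5],[0.0,0.0,0.0,0.0,0.11,-0.28,5],[0.0,0.0,0.0,0.0,0.11,-0.27,5],[0.0,0.0,0.0,0.0,0.13,-0.26,5],[0.0,0.0,0.0,0.0,0.13,-0.26,5],[0.0,0.0,0.0,0.0,0.15,-0.25,5]]
[[0.0,0.0,0.0,0.0,0.16,-0.25,5],[0.0,0.0,0.0,0.0,0.17,-0.24,5],[0.0,0.0,0.0,0.0,0.18,-0.23,5],[0.0,0.0,0.0,0.0,0.18,-0.23,5],[0.0,0.0,0.0,0.0,0.2,-0.22,5],[0.0,0.0,0.0,0.0,0.21,-0.21,5],[0.0,0.0,0.0,0.0,0.21,-0.2,5],[0.0,0.0,0.0,0.0,0.22,-0.19,5],[0.0,0.0,0.0,0.0,0.23,-0.18,5],[0.0,0.0,0.0,0.0,0.24,-0.17,5]]
[[0.0,0.0,0.0,0.0,0.24,-0.16,5],[0.0,0.0,0.0,0.0,0.26,-0.15,5],[0.0,0.0,0.0,0.0,0.25,-0.15,5],[0.0,0.0,0.0,0.0,0.27,-0.13,5],[0.0,0.0,0.0,0.0,0.26,-0.12,5],[0.0,0.0,0.0,0.0,0.28,-0.1,5],[0.0,0.0,0.0,0.0,0.27,-0.1,5],[0.0,0.0,0.0,0.0,0.28,-0.09,5],[0.0,0.0,0.0,0.0,0.29,-0.07,5],[0.0,0.0,0.0,0.0,0.28,-0.06,5]]
```

>>> move_arm(plan=[[0,0,0,0,-0.04,-0.29,5],[0,0,0,0,0.06,-0.29,5],[0,0,0,0,0.07,-0.28,5],[0,0,0,0,0.08,-0.28,5],[0,0,0,0,0.09,-0.28,5],[0,0,0,0,0.11,-0.28,5],[0,0,0,0,0.11,-0.27,5],[0,0,0,0,0.13,-0.26,5],[0,0,0,0,0.13,-0.26,5],[0,0,0,0,0.15,-0.25,5]])

```text
t: 6.7
tool_pos: [0.4982, 0.2043, 0.2187]
orientation: [2.281, 1.959, 0.168]
force: [-11.4, 3.1, 2.1]
opening: 0.0114
gripper_force: 20.0
```

>>> move_arm(plan=[[0,0,0,0,0.16,-0.25,5],[0,0,0,0,0.17,-0.24,5],[0,0,0,0,0.18,-0.23,5],[0,0,0,0,0.18,-0.23,5],[0,0,0,0,0.2,-0.22,5],[0,0,0,0,0.21,-0.21,5],[0,0,0,0,0.21,-0.2,5],[0,0,0,0,0.22,-0.19,5],[0,0,0,0,0.23,-0.18,5],[0,0,0,0,0.24,-0.17,5]])

```text
t: 7.7
tool_pos: [0.5383, 0.1984, 0.2825]
orientation: [2.28, 1.958, 0.173]
force: [-14.5, -0.1, 11.3]
opening: 0.0113
gripper_force: 20.0
```

>>> move_arm(plan=[[0,0,0,0,0.2,-0.2,5],[0,0,0,0,0.22,-0.19,5],[0,0,0,0,0.25,-0.16,5],[0,0,0,0,0.27,-0.14,5],[0,0,0,0,0.26,-0.13,5],[0,0,0,0,0.28,-0.11,5],[0,0,0,0,0.27,-0.1,5],[0,0,0,0,0.28,-0.09,5],[0,0,0,0,0.29,-0.07,5],[0,0,0,0,0.28,-0.06,5]])

```text
t: 8.7
tool_pos: [0.5966, 0.1891, 0.3214]
orientation: [2.281, 1.959, 0.169]
force: [-36.6, 6.6, 6.2]
opening: 0.0111
gripper_force: 20.0
```

```bash
python3 - <<'E'
from h import *
s=read_state();print(s["tool_pos"],s["force"],s["opening"],s["gripper_force"])
M,b=ori(100); g=s["tool_pos"]+.008*b
h=panel(PX,[0,0,0])[0]; y=R.from_euler('z',-PX[2]).apply(g-h)
r=np.hypot(y[0],y[2]); ang=np.arctan2(y[2],-y[0]); r0=np.hypot(.165,.062); a0=np.arctan2(.062,.165)-T
print("r",r,r0,"theta",ang-a0, "console y",y[1])
E
```

```text
[0.5966374  0.1890985  0.32135675] [-36.55866104   6.6458951    6.18046649] 0.011103265742741814 19.963241815567017
r 0.18189877358906253 0.17626400653565094 theta 1.3596156112810065 console y 8.090620855933263e-05
```

```bash
python3 - <<'E'
from h import *
M,b=ori(100); s=read_state(); p0=s["tool_pos"]
M2,b2=ori(128,'y')
tip=panel(PX,[-.075,.058,.038])[0]; tcp=tip+.011*b2; way=tcp+.12*b2
print(tip,tcp,way)
hi=way+np.array([-.02,0,.06])
p,m=rows([(p0+.10*b,M,10),(hi,M2,20),(way,M2,4),(tcp,M2,6)],0)
E
```

```text
[0.58697377 0.24917649 0.15540897] [0.58027974 0.25020298 0.16407708] [0.50725396 0.26140114 0.25863837]
max 0.8 n 40 end [0.58033558 0.25008367 0.16414921]
[[0.0,0.0,0.0,0.0,0.0,-0.4,0],[0.0,0.0,0.0,0.0,0.0,-0.4,0],[0.0,0.0,0.0,0.0,0.0,-0.4,0],[0.0,0.0,0.0,0.0,0.0,-0.4,0],[0.0,0.0,0.0,0.0,0.0,-0.4,0],[0.0,0.0,0.0,0.0,0.0,-0.4,0],[-0.01,0.0,0.0,0.0,0.0,-0.4,0],[0.0,0.0,0.0,0.0,0.0,-0.4,0],[-0.01,0.0,0.0,0.0,0.0,-0.4,0],[0.0,0.0,0.0,0.0,-0.01,-0.4,0]]
[[-0.18,-0.18,-0.73,0.11,-0.24,0.16,0],[-0.18,-0.18,-0.73,0.13,-0.23,0.16,0],[-0.18,-0.18,-0.73,0.15,-0.22,0.15,0],[-0.18,-0.18,-0.73,0.17,-0.21,0.14,0],[-0.18,-0.18,-0.73,0.19,-0.2,0.14,0],[-0.18,-0.18,-0.73,0.21,-0.19,0.13,0],[-0.18,-0.18,-0.74,0.22,-0.17,0.12,0],[-0.18,-0.19,-0.73,0.24,-0.16,0.11,0],[-0.18,-0.19,-0.74,0.25,-0.14,0.11,0],[-0.18,-0.19,-0.73,0.26,-0.12,0.1,0]]
[[-0.18,-0.18,-0.73,0.27,-0.11,0.09,0],[-0.19,-0.19,-0.74,0.28,-0.09,0.08,0],[-0.18,-0.18,-0.73,0.29,-0.06,0.08,0],[-0.19,-0.19,-0.74,0.3,-0.04,0.07,0],[-0.18,-0.18,-0.73,0.3,-0.02,0.06,0],[-0.19,-0.19,-0.74,0.3,0.0,0.06,0],[-0.18,-0.18,-0.73,0.3,0.02,0.05,0],[-0.19,-0.19,-0.74,0.3,0.04,0.05,0],[-0.18,-0.18,-0.73,0.3,0.07,0.04,0],[-0.19,-0.19,-0.74,0.3,0.09,0.04,0]]
[[0.0,0.0,0.0,0.21,0.03,0.6,0],[0.0,0.0,0.0,0.21,0.03,0.59,0],[0.0,0.0,0.0,0.22,0.03,0.6,0],[0.0,0.0,0.0,0.21,0.03,0.59,0],[0.0,0.0,0.0,0.0,0.0,0.8,0],[0.0,0.0,0.0,0.0,0.0,0.8,0],[0.0,0.0,0.0,0.0,0.0,0.8,0],[0.0,0.0,0.0,0.0,0.0,0.8,0],[0.0,0.0,0.0,0.0,0.0,0.8,0],[0.0,0.0,0.0,0.0,-0.01,0.8,0]]
```

>>> move_arm(plan=[[0,0,0,0,-0.1,0,11],[0,0,0,0,-0.04,0,20],[0,0,0,0,0,0,40],[0,0,0,0,0,0,40],[0,0,0,0,0,0,40],[0,0,0,0,0,0,40],[0,0,0,0,0,0,40],[0,0,0,0,0,0,40],[0,0,0,0,0,-0.3,40],[0,0,0,0,0,-0.3,40]])

```text
t: 9.7
tool_pos: [0.5911, 0.1899, 0.3361]
orientation: [2.279, 1.957, 0.172]
force: [-0.3, 0.6, 0.4]
opening: 0.0404
gripper_force: 0.0
```

>>> move_arm(plan=[[0,0,0,0,0,-0.4,40],[0,0,0,0,0,-0.4,40],[0,0,0,0,0,-0.4,20],[0,0,0,0,0,-0.4,0],[0,0,0,0,0,-0.4,0],[0,0,0,0,0,-0.4,0],[0,0,0,0,0,-0.4,0],[0,0,0,0,0,-0.4,0],[0,0,0,0,0,0,0],[0,0,0,0,0,0,0]])

```text
t: 10.7
tool_pos: [0.5776, 0.192, 0.4146]
orientation: [2.279, 1.957, 0.173]
force: [0.2, 0.3, 0.5]
opening: 0.0006
gripper_force: 0.0
```

>>> move_arm(plan=[[-0.18,-0.18,-0.73,0.11,-0.24,0.16,0],[-0.18,-0.18,-0.73,0.13,-0.23,0.16,0],[-0.18,-0.18,-0.73,0.15,-0.22,0.15,0],[-0.18,-0.18,-0.73,0.17,-0.21,0.14,0],[-0.18,-0.18,-0.73,0.19,-0.2,0.14,0],[-0.18,-0.18,-0.73,0.21,-0.19,0.13,0],[-0.18,-0.18,-0.74,0.22,-0.17,0.12,0],[-0.18,-0.19,-0.73,0.24,-0.16,0.11,0],[-0.18,-0.19,-0.74,0.25,-0.14,0.11,0],[-0.18,-0.19,-0.73,0.26,-0.12,0.1,0]])

```text
t: 11.7
tool_pos: [0.5311, 0.227, 0.3626]
orientation: [1.25, 2.408, 0.045]
force: [0.1, 1.1, -0.4]
opening: 0.0004
gripper_force: 0.0
```

>>> move_arm(plan=[[-0.18,-0.18,-0.73,0.27,-0.11,0.09,0],[-0.19,-0.19,-0.74,0.28,-0.09,0.08,0],[-0.18,-0.18,-0.73,0.29,-0.06,0.08,0],[-0.19,-0.19,-0.74,0.3,-0.04,0.07,0],[-0.18,-0.18,-0.73,0.3,-0.02,0.06,0],[-0.19,-0.19,-0.74,0.3,0,0.06,0],[-0.18,-0.18,-0.73,0.3,0.02,0.05,0],[-0.19,-0.19,-0.74,0.3,0.04,0.05,0],[-0.18,-0.18,-0.73,0.3,0.07,0.04,0],[-0.19,-0.19,-0.74,0.3,0.09,0.04,0]])

```text
t: 12.7
tool_pos: [0.4848, 0.2618, 0.3119]
orientation: [0.184, 2.472, -0.066]
force: [0.4, -0.3, 0.6]
opening: 0.0005
gripper_force: 0.0
```

```bash
python3 - <<'E'
from h import *
s=read_state();print(s["tool_pos"],s["q"],s["force"])
a=cam("top");c=cam("side")
G=np.array([[-120,55,68],[-120,-55,68],[0,55,68],[0,-55,68],[-165,47,62],[-165,-47,62]])/1e3
tp=np.array([[-.075,52e-3*np.sin(w),52e-3*np.cos(w)] for w in(.42,-.42)])
Q=np.r_[panel(PX,cov(1.35,G)),panel(PX,tp)]
im=[crop(a,160,120,110,120,3.4,''),crop(c,235,170,140,150,3,'',Q)]
h=max(i.shape[0] for i in im); im=[cv2.copyMakeBorder(i,0,h-i.shape[0],0,0,0) for i in im]
cv2.imwrite("pics/open.png",np.hstack(im))
M2,b2=ori(128,'y')
tip=panel(PX,[-.075,.058,.038])[0]; tcp=tip+.011*b2; way=tcp+.08*b2
rows([(way,M2,10),(tcp,M2,10)],0)
E
```

```text
[0.48483581 0.26177528 0.31189219] [ 0.71684763 -0.45774997  2.00532934 -0.53350346  1.18117324 -0.60401149] [ 0.36786154 -0.29339135  0.59724627]
max 0.39 n 20 end [0.58028676 0.25019137 0.16402088]
[[0.0,0.0,0.0,0.06,0.01,0.38,0],[0.0,0.0,0.0,0.06,0.01,0.38,0],[0.0,0.0,0.0,0.05,0.01,0.38,0],[0.0,0.0,0.0,0.06,0.02,0.38,0],[0.0,0.0,0.0,0.05,0.01,0.38,0],[0.0,0.0,0.01,0.06,0.02,0.38,0],[0.0,0.0,0.0,0.05,0.01,0.38,0],[0.0,0.0,0.01,0.06,0.02,0.38,0],[0.0,0.0,0.0,0.05,0.01,0.38,0],[0.0,-0.01,0.01,0.06,0.02,0.39,0]]
[[0.0,0.0,0.0,0.0,0.0,0.32,0],[0.0,0.0,0.0,0.0,0.0,0.32,0],[0.0,0.0,0.0,0.0,0.0,0.32,0],[0.0,0.0,0.0,0.0,0.0,0.32,0],[0.0,0.0,0.0,0.0,0.0,0.32,0],[0.0,0.0,0.0,0.0,0.0,0.32,0],[0.0,0.0,0.0,0.0,0.0,0.32,0],[0.0,0.0,0.0,0.0,0.0,0.32,0],[0.0,0.0,0.0,0.0,0.0,0.32,0],[0.0,0.0,0.0,0.0,0.0,0.32,0]]
```

View pics/open.png

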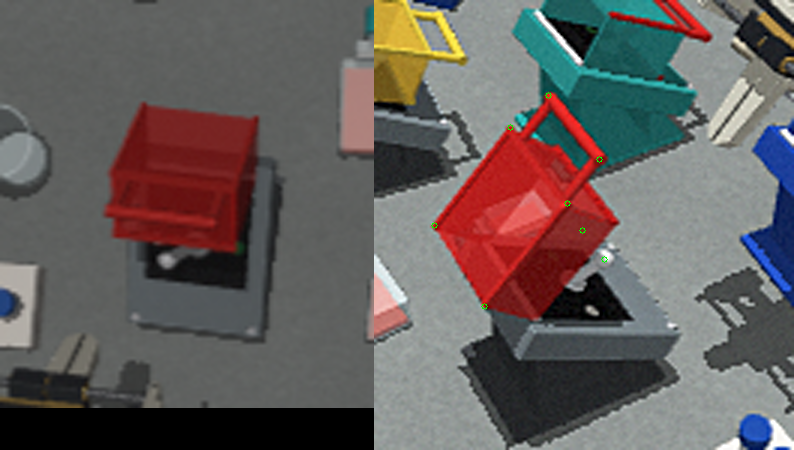

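The cover sits on the predicted fully-open corners (side crop), and the ball at 605,258 matches the "off" position. Next, the toggle.

>>> move_arm(plan=[[0,0,0,0.06,0.01,0.38,0],[0,0,0,0.06,0.01,0.38,0],[0,0,0,0.05,0.01,0.38,0],[0,0,0,0.06,0.02,0.38,0],[0,0,0,0.05,0.01,0.38,0],[0,0,0,0.06,0.02,0.38,0],[0,0,0,0.05,0.01,0.38,0],[0,0,0,0.06,0.02,0.38,0],[0,0,0,0.05,0.01,0.38,0],[0,0,0,0.06,0.02,0.39,0]])

```text
t: 13.8
tool_pos: [0.5334, 0.258, 0.2289]
orientation: [0.188, 2.471, -0.064]
force: [0.3, -0.3, -0.6]
opening: 0.0008
gripper_force: 0.0
```

>>> move_arm(plan=[[0,0,0,0,0,0.36,0],[0,0,0,0,0,0.36,0],[0,0,0,0,0,0.36,0],[0,0,0,0,0,0.36,0],[0,0,0,0,0,0.36,0],[0,0,0,0,0,0.36,0],[0,0,0,0,0,0.36,0],[0,0,0,0,0,0.36,0],[0,0,0,0,0,0.32,0],[0,0,0,0,0,0,0]])

```text
t: 14.8
tool_pos: [0.5817, 0.2501, 0.165]
orientation: [0.189, 2.473, -0.066]
force: [0.0, -0.1, 0.3]
opening: 0.0007
gripper_force: 0.0
```

```bash
cat >> h.py <<'E'
def inpanel(P):
    d=R.from_euler('z',-PX[2]).apply(np.asarray(P)-panel(PX,[0,0,0])[0])
    return np.array([d@PV,d[1],d@NV])
E
python3 - <<'E'
from h import *
s=read_state(); b=-R.from_rotvec(s["orientation"]).as_matrix()[:,2]
print(inpanel(s["tool_pos"]-.011*b),s["force"])
M2,b2=ori(128,'y')
rows([(panel(PX,[-.075,.003,.038])[0]+.011*b2,M2,20)],0)
E
```

```text
[-0.07326926  0.05805949  0.03811348] [ 0.03929419 -0.13760571  0.33664077]
max 0.11 n 20 end [0.57200044 0.1958993  0.16401381]
[[0.0,0.0,0.0,0.0,-0.11,0.0,0],[0.0,0.0,0.0,0.0,-0.11,0.0,0],[0.0,0.0,0.0,0.0,-0.11,0.0,0],[0.0,0.0,0.0,0.0,-0.11,0.0,0],[0.0,0.0,0.0,0.0,-0.11,0.0,0],[0.0,0.0,0.0,0.0,-0.11,0.0,0],[0.0,0.0,0.0,0.0,-0.11,0.0,0],[0.0,0.0,0.0,0.01,-0.11,0.0,0],[0.0,0.0,0.0,0.0,-0.11,0.0,0],[0.0,0.0,0.0,0.01,-0.11,0.0,0]]
[[0.0,0.0,0.0,0.0,-0.11,0.0,0],[0.0,0.0,0.0,0.01,-0.11,0.0,0],[0.0,0.0,0.0,0.0,-0.11,0.0,0],[0.0,0.0,0.0,0.01,-0.11,0.0,0],[0.0,0.0,0.0,0.0,-0.11,0.0,0],[0.0,0.0,0.0,0.01,-0.11,0.0,0],[0.0,0.0,0.0,0.0,-0.11,0.0,0],[0.0,0.0,0.0,0.01,-0.11,0.0,0],[0.0,0.0,0.0,0.0,-0.11,0.0,0],[-0.01,0.0,0.0,0.01,-0.11,0.0,0]]
```

>>> move_arm(plan=[[0,0,0,0,-0.14,0,0],[0,0,0,0,-0.14,0,0],[0,0,0,0,-0.14,0,0],[0,0,0,0,-0.14,0,0],[0,0,0,0,-0.14,0,0],[0,0,0,0,-0.14,0,0],[0,0,0,0,-0.14,0,0],[0,0,0,0,-0.14,0,0],[0,0,0,0,-0.14,0,0],[0,0,0,0,-0.14,0,0]])

```text
t: 15.8
tool_pos: [0.5763, 0.2155, 0.1664]
orientation: [0.189, 2.471, -0.065]
force: [-1.0, 1.3, 1.9]
opening: 0.0008
gripper_force: 1.0
```

>>> move_arm(plan=[[0,0,0,0,-0.1,0,0],[0,0,0,0,-0.1,0,0],[0,0,0,0,-0.1,0,0],[0,0,0,0,-0.08,0,0],[0,0,0,0,-0.08,0,0],[0,0,0,0,-0.08,0,0],[0,0,0,0,-0.08,0,0],[0,0,0,0,-0.06,0,0],[0,0,0,0,0,0,0],[0,0,0,0,0,0,0]])

```text
t: 16.8
tool_pos: [0.5738, 0.1989, 0.1664]
orientation: [0.189, 2.471, -0.065]
force: [-0.3, 0.6, 0.8]
opening: 0.0007
gripper_force: 0.1
```

```bash
python3 - <<'E'
from h import *
s=read_state(); b=-R.from_rotvec(s["orientation"]).as_matrix()[:,2]
print(inpanel(s["tool_pos"]-.011*b),s["force"])
E
```

```text
[-0.07261846  0.00634996  0.03935694] [-0.31616156  0.57834972  0.75108173]
```

>>> move_arm(plan=[[0,0,0,0,-0.04,0,0],[0,0,0,0,-0.04,0,0],[0,0,0,0,-0.04,0,0],[0,0,0,0,-0.04,0,0],[0,0,0,0,-0.04,0,0],[0,0,0,0,0,0,0],[0,0,0,0,0,0,0],[0,0,0,0,0,0,0],[0,0,0,0,0,0,0],[0,0,0,0,0,0,0]])

```text
t: 17.8
tool_pos: [0.5732, 0.1952, 0.1667]
orientation: [0.188, 2.471, -0.062]
force: [2.3, 6.0, -3.4]
opening: 0.0004
gripper_force: 3.0
```

>>> move_arm(plan=[[0,0,0,0,-0.04,0,0],[0,0,0,0,-0.04,0,0],[0,0,0,0,-0.04,0,0],[0,0,0,0,-0.04,0,0],[0,0,0,0,0,0,0],[0,0,0,0,0,0,0],[0,0,0,0,0,0,0],[0,0,0,0,0,0,0],[0,0,0,0,0,0,0],[0,0,0,0,0,0,0]])

```text
t: 18.8
tool_pos: [0.5729, 0.194, 0.1674]
orientation: [0.186, 2.47, -0.055]
force: [3.0, 17.6, -4.1]
opening: 0.0004
gripper_force: 8.9
```

>>> move_arm(plan=[[0,0,0,0,0.4,0,0],[0,0,0,0,0.4,0,0],[0,0,0,0,0,-0.6,0],[0,0,0,0,0,-0.8,0],[0,0,0,0,0,-0.8,0],[0,0,0,0,0,-0.8,0],[0,0,0,0,0,-0.8,0],[0,0,0,0,0,-0.8,0],[0,0,0,0,0,-0.8,20],[0,0,0,0,0,0,40]])

```text
t: 19.8
tool_pos: [0.4937, 0.2236, 0.276]
orientation: [0.189, 2.468, -0.061]
force: [1.0, -0.1, -0.1]
opening: 0.0121
gripper_force: 0.0
```

```bash
python3 - <<'E'
from h import *
s=read_state();print(s["tool_pos"],s["force"])
a=cam("top");c=cam("side")
G=np.array([[-120,55,68],[-165,47,62],[-165,-47,62]])/1e3
tp=np.array([[-.075,52e-3*np.sin(w),52e-3*np.cos(w)] for w in(-.42,)])
Q=np.r_[panel(PX,cov(1.35,G)),panel(PX,tp)]
im=[crop(a,190,150,60,80,5,'',panel(PX,tp)),crop(c,250,190,110,110,4,'',Q)]
h=max(i.shape[0] for i in im); im=[cv2.copyMakeBorder(i,0,h-i.shape[0],0,0,0) for i in im]
cv2.imwrite("pics/tog.png",np.hstack(im))
M,b=ori(100)
g=np.array([.5944,.1893,.3214])  # TCP while gripping at the stop
rows([(np.array([.53,.21,.40]),ori(110,'y')[0],4),(g+.09*b,M,16),(g,M,10)],36)
E
```

```text
[0.4936695  0.22356524 0.2760425 ] [ 1.02237541 -0.09498986 -0.12957944]
max 1.08 n 30 end [0.59442793 0.18933692 0.32147536]
[[0.0,0.75,0.0,-1.08,-0.07,-0.77,36],[0.0,0.76,0.0,-1.02,-0.07,-0.85,36],[0.0,0.75,0.0,-0.95,-0.07,-0.93,36],[0.01,0.76,0.0,-0.88,-0.07,-0.99,36],[0.08,0.08,0.93,-0.13,-0.03,0.02,36],[0.08,0.08,0.94,-0.13,-0.01,0.02,36],[0.08,0.08,0.93,-0.13,0.0,0.02,36],[0.08,0.08,0.94,-0.13,0.01,0.02,36],[0.08,0.08,0.93,-0.13,0.02,0.02,36],[0.08,0.08,0.94,-0.13,0.04,0.01,36]]
[[0.08,0.08,0.93,-0.12,0.05,0.01,36],[0.08,0.08,0.94,-0.12,0.06,0.01,36],[0.08,0.08,0.93,-0.11,0.07,0.01,36],[0.08,0.08,0.94,-0.1,0.08,0.01,36],[0.09,0.08,0.93,-0.09,0.09,0.01,36],[0.08,0.08,0.94,-0.09,0.1,0.0,36],[0.09,0.08,0.93,-0.07,0.11,0.0,36],[0.08,0.08,0.94,-0.06,0.12,0.0,36],[0.09,0.09,0.93,-0.05,0.13,0.0,36],[0.08,0.08,0.94,-0.04,0.13,0.0,36]]
[[0.0,0.0,0.0,0.0,0.0,0.36,36],[0.0,0.0,0.0,0.0,0.0,0.36,36],[0.0,0.0,0.0,0.0,0.0,0.36,36],[0.0,0.0,0.0,0.0,0.0,0.36,36],[0.0,0.0,0.0,0.0,0.0,0.36,36],[0.0,0.0,0.0,0.0,0.0,0.36,36],[0.0,0.0,0.0,0.0,0.0,0.36,36],[0.0,0.0,0.0,0.0,0.0,0.36,36],[0.0,0.0,0.0,0.0,0.0,0.36,36],[0.0,0.0,0.0,0.0,0.0,0.36,36]]
```

View pics/tog.png

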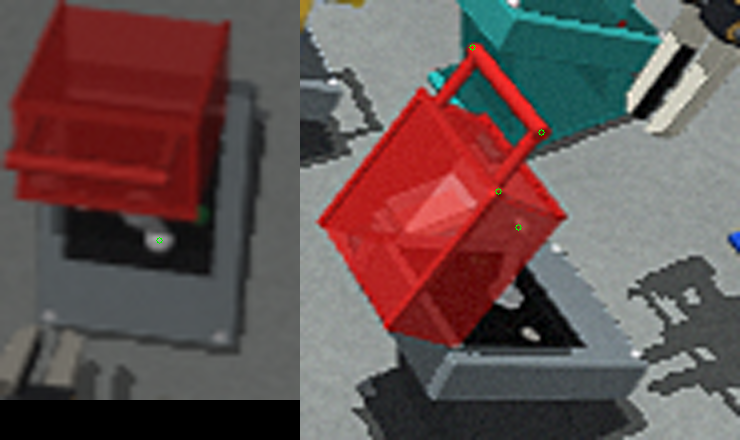

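The ball sits exactly on the predicted "on" point (160,240 in the top crop). Going back to the bar.

```bash
python3 - <<'E'
from h import *
M,b=ori(100); g=np.array([.5944,.1893,.3214])
rows([(np.array([.50,.215,.42]),ori(110,'y')[0],7),(g+.09*b,M,16),(g,M,7)],36)
E
```

```text
max 0.94 n 30 end [0.59450236 0.18918147 0.32137448]
[[0.0,0.43,0.0,-0.55,-0.04,-0.64,36],[0.0,0.43,0.0,-0.52,-0.04,-0.66,36],[0.0,0.43,0.0,-0.49,-0.04,-0.68,36],[0.0,0.43,0.0,-0.46,-0.04,-0.7,36],[0.0,0.43,0.0,-0.43,-0.04,-0.72,36],[0.0,0.43,0.0,-0.4,-0.03,-0.75,36],[0.01,0.44,0.0,-0.37,-0.04,-0.76,36],[0.08,0.08,0.93,-0.18,-0.03,0.09,36],[0.08,0.08,0.94,-0.19,-0.01,0.09,36],[0.08,0.08,0.93,-0.19,0.01,0.09,36]]
[[0.08,0.08,0.94,-0.18,0.03,0.09,36],[0.08,0.08,0.93,-0.18,0.05,0.09,36],[0.08,0.08,0.94,-0.18,0.07,0.08,36],[0.08,0.08,0.93,-0.17,0.08,0.08,36],[0.08,0.08,0.94,-0.16,0.1,0.08,36],[0.08,0.08,0.93,-0.15,0.12,0.08,36],[0.08,0.08,0.94,-0.14,0.13,0.08,36],[0.09,0.08,0.93,-0.13,0.15,0.07,36],[0.08,0.08,0.94,-0.11,0.16,0.07,36],[0.09,0.08,0.93,-0.1,0.17,0.07,36]]
[[0.08,0.08,0.94,-0.08,0.18,0.07,36],[0.09,0.09,0.93,-0.07,0.19,0.07,36],[0.08,0.08,0.94,-0.05,0.19,0.06,36],[0.0,0.0,0.0,0.0,0.0,0.51,36],[0.0,0.0,0.0,0.0,0.0,0.51,36],[0.0,0.0,0.0,0.0,0.0,0.52,36],[0.0,0.0,0.0,0.0,0.0,0.51,36],[0.0,0.0,0.0,0.0,0.0,0.52,36],[0.0,0.0,0.0,0.0,0.0,0.51,36],[0.0,0.0,0.0,0.0,0.0,0.52,36]]
```

>>> move_arm(plan=[[0,0.43,0,-0.55,-0.04,-0.64,36],[0,0.43,0,-0.52,-0.04,-0.66,36],[0,0.43,0,-0.49,-0.04,-0.68,36],[0,0.43,0,-0.46,-0.04,-0.7,36],[0,0.43,0,-0.43,-0.04,-0.72,36],[0,0.43,0,-0.4,-0.03,-0.75,36],[0,0.44,0,-0.37,-0.04,-0.76,36],[0.08,0.08,0.93,-0.18,-0.03,0.09,36],[0.08,0.08,0.94,-0.19,-0.01,0.09,36],[0.08,0.08,0.93,-0.19,0.01,0.09,36]])

```text
t: 20.9
tool_pos: [0.5156, 0.2096, 0.4164]
orientation: [0.636, 2.751, 0.001]
force: [-0.9, -0.2, 0.6]
opening: 0.0361
gripper_force: 0.0
```

>>> move_arm(plan=[[0.08,0.08,0.94,-0.18,0.03,0.09,36],[0.08,0.08,0.93,-0.18,0.05,0.09,36],[0.08,0.08,0.94,-0.18,0.07,0.08,36],[0.08,0.08,0.93,-0.17,0.08,0.08,36],[0.08,0.08,0.94,-0.16,0.1,0.08,36],[0.08,0.08,0.93,-0.15,0.12,0.08,36],[0.08,0.08,0.94,-0.14,0.13,0.08,36],[0.09,0.08,0.93,-0.13,0.15,0.07,36],[0.08,0.08,0.94,-0.11,0.16,0.07,36],[0.09,0.08,0.93,-0.1,0.17,0.07,36]])

```text
t: 21.9
tool_pos: [0.5648, 0.1953, 0.4096]
orientation: [1.945, 2.227, 0.13]
force: [-0.3, 0.5, 0.4]
opening: 0.0359
gripper_force: 0.0
```

>>> move_arm(plan=[[0.08,0.08,0.94,-0.08,0.18,0.07,36],[0.09,0.09,0.93,-0.07,0.19,0.07,36],[0.08,0.08,0.94,-0.05,0.19,0.06,36],[0,0,0,0,0,0,36],[0,0,0,0,0,0,36],[0,0,0,0,0,0,36],[0,0,0,0,0,0,36],[0,0,0,0,0,0,36],[0,0,0,0,0,0,36],[0,0,0,0,0,0,36]])

```text
t: 22.9
tool_pos: [0.5788, 0.1916, 0.4101]
orientation: [2.28, 1.957, 0.172]
force: [0.1, -0.3, 0.1]
opening: 0.0361
gripper_force: 0.0
```

```bash
python3 - <<'E'
from h import *
s=read_state(); print(s["tool_pos"],s["force"])
M,b=ori(100); g=np.array([.5944,.1893,.3214])
rows([(g,M,10)],36)
E
```

```text
[0.5787716  0.1915561  0.41006445] [ 0.05799448 -0.26114821  0.13487392]
max 0.36 n 10 end [0.59447157 0.18919266 0.32147559]
[[0.0,0.0,0.0,0.0,0.0,0.36,36],[0.0,0.0,0.0,0.0,0.0,0.36,36],[0.0,0.0,0.0,0.0,0.0,0.36,36],[0.0,0.0,0.0,0.0,0.0,0.36,36],[0.0,0.0,0.0,0.0,0.0,0.36,36],[0.0,0.0,0.0,0.0,0.0,0.36,36],[0.0,0.0,0.0,0.0,0.0,0.36,36],[0.0,0.0,0.0,0.0,0.0,0.36,36],[0.0,0.0,0.0,0.0,0.0,0.36,36],[0.0,0.0,0.0,0.0,0.01,0.36,36]]
```

>>> move_arm(plan=[[0,0,0,0,0,0.36,36],[0,0,0,0,0,0.36,36],[0,0,0,0,0,0.36,36],[0,0,0,0,0,0.36,36],[0,0,0,0,0,0.36,36],[0,0,0,0,0,0.36,36],[0,0,0,0,0,0.36,36],[0,0,0,0,0,0.36,36],[0,0,0,0,0,0.36,36],[0,0,0,0,0,0.36,36]])

```text
t: 23.9
tool_pos: [0.5944, 0.1891, 0.3206]
orientation: [2.28, 1.957, 0.171]
force: [0.6, 0.4, 1.1]
opening: 0.0361
gripper_force: 0.0
```

>>> move_arm(plan=[[0,0,0,0,0,0,36],[0,0,0,0,0,0,24],[0,0,0,0,0,0,14],[0,0,0,0,0,0,5],[0,0,0,0,0,0,5],[0,0,0,0,0,0,5],[0,0,0,0,0,0,5],[0,0,0,0,0,0,5],[0,0,0,0,0,0,5],[0,0,0,0,0,0,5]], force=20)

```text
t: 24.9
tool_pos: [0.5944, 0.1892, 0.3218]
orientation: [2.28, 1.957, 0.172]
force: [0.2, 0.9, 4.9]
opening: 0.0115
gripper_force: 20.0
```

```bash
python3 - <<'E'
from h import *
s=read_state(); print(s["tool_pos"],s["force"],s["opening"])
M,b=ori(100); g=s["tool_pos"]+.008*b
off=g-barpos(1.35); print(off)
# blend from present offset to the one found when shut
o1=np.array([-.0006,.0003,.0015]); hv=panel(PX,[0,0,0])[0]
ts=np.linspace(1.35,-.02,31)[1:]
rows([(barpos(t)-.008*b+off*max(t,0)/1.35+o1*(1-max(t,0)/1.35)+.002*np.sin(np.pi*max(t,0)/1.35)*np.array([-.7,0,.7]),M,1) for t in ts],5)
E
```

```text
[0.59439011 0.18918836 0.32181826] [0.17475653 0.91320496 4.87426595] 0.011508752007399215
[-0.00272113  0.00024438  0.00633289]
max 0.34 n 30 end [0.49073209 0.20553111 0.12123958]
[[0.0,-0.01,0.0,0.0,-0.32,0.07,5],[0.0,0.0,0.0,0.0,-0.31,0.09,5],[0.0,0.0,0.0,0.0,-0.31,0.11,5],[0.0,0.0,0.0,0.0,-0.3,0.11,5],[0.0,0.0,0.0,0.0,-0.3,0.13,5],[0.0,0.0,0.0,0.0,-0.29,0.15,5],[0.0,0.0,0.0,0.0,-0.28,0.16,5],[0.0,0.0,0.0,0.0,-0.28,0.17,5],[0.0,0.0,0.0,0.0,-0.26,0.18,5],[0.0,0.0,0.0,0.0,-0.26,0.2,5]]
[[0.0,0.0,0.0,0.0,-0.25,0.21,5],[0.0,0.0,0.0,0.0,-0.24,0.22,5],[0.0,0.0,0.0,0.0,-0.23,0.23,5],[0.0,0.0,0.0,0.0,-0.22,0.24,5],[0.0,0.0,0.0,0.0,-0.2,0.25,5],[0.0,0.0,0.0,0.0,-0.19,0.27,5],[0.0,0.0,0.0,0.0,-0.19,0.27,5],[0.0,0.0,0.0,0.0,-0.16,0.28,5],[0.0,0.0,0.0,0.0,-0.16,0.29,5],[0.0,0.0,0.0,0.0,-0.14,0.3,5]]
[[0.0,0.0,0.0,0.01,-0.13,0.3,5],[0.0,0.0,0.0,0.0,-0.11,0.31,5],[0.0,0.0,0.0,0.0,-0.1,0.32,5],[0.0,0.0,0.0,0.0,-0.09,0.32,5],[0.0,0.0,0.0,0.0,-0.07,0.33,5],[0.0,0.0,0.0,0.0,-0.06,0.33,5],[0.0,0.0,0.0,0.0,-0.04,0.33,5],[0.0,0.0,0.0,0.0,-0.03,0.33,5],[0.0,0.0,0.0,0.01,-0.01,0.34,5],[0.0,0.0,0.0,0.0,0.0,0.33,5]]
```

>>> move_arm(plan=[[0,0,0,0,-0.32,0.07,5],[0,0,0,0,-0.31,0.09,5],[0,0,0,0,-0.31,0.11,5],[0,0,0,0,-0.3,0.11,5],[0,0,0,0,-0.3,0.13,5],[0,0,0,0,-0.29,0.15,5],[0,0,0,0,-0.28,0.16,5],[0,0,0,0,-0.28,0.17,5],[0,0,0,0,-0.26,0.18,5],[0,0,0,0,-0.26,0.2,5]])

```text
t: 25.9
tool_pos: [0.5289, 0.1992, 0.2745]
orientation: [2.28, 1.957, 0.172]
force: [2.3, 1.5, 0.1]
opening: 0.0112
gripper_force: 20.0
```

>>> move_arm(plan=[[0,0,0,0,-0.25,0.21,5],[0,0,0,0,-0.24,0.22,5],[0,0,0,0,-0.23,0.23,5],[0,0,0,0,-0.22,0.24,5],[0,0,0,0,-0.2,0.25,5],[0,0,0,0,-0.19,0.27,5],[0,0,0,0,-0.19,0.27,5],[0,0,0,0,-0.16,0.28,5],[0,0,0,0,-0.16,0.29,5],[0,0,0,0,-0.14,0.3,5]])

```text
t: 26.9
tool_pos: [0.4919, 0.2048, 0.2027]
orientation: [2.28, 1.957, 0.171]
force: [2.5, 1.1, 0.8]
opening: 0.0109
gripper_force: 20.0
```

>>> move_arm(plan=[[0,0,0,0,-0.12,0.3,5],[0,0,0,0,-0.11,0.31,5],[0,0,0,0,-0.1,0.32,5],[0,0,0,0,-0.09,0.32,5],[0,0,0,0,-0.07,0.33,5],[0,0,0,0,-0.06,0.33,5],[0,0,0,0,-0.04,0.33,5],[0,0,0,0,-0.03,0.33,5],[0,0,0,0,-0.01,0.34,5],[0,0,0,0,0,0.33,5]])

```text
t: 27.9
tool_pos: [0.4907, 0.2057, 0.1223]
orientation: [2.281, 1.957, 0.172]
force: [-19.4, 1.7, 31.3]
opening: 0.0112
gripper_force: 20.0
```

>>> move_arm(plan=[[0,0,0,0,0,0.05,5],[0,0,0,0,0,0.05,5],[0,0,0,0,0,0.05,5],[0,0,0,0,0,0,5],[0,0,0,0,0,0,5],[0,0,0,0,0,0,5],[0,0,0,0,0,0,5],[0,0,0,0,0,0,5],[0,0,0,0,0,0,5],[0,0,0,0,0,0,5]])

```text
t: 28.9
tool_pos: [0.4913, 0.2059, 0.1195]
orientation: [2.281, 1.958, 0.173]
force: [-16.4, 1.0, 25.9]
opening: 0.0114
gripper_force: 20.0
```

```bash
python3 - <<'E'
from h import *
s=read_state(); M,b=ori(100); q=inpanel(s["tool_pos"]+.008*b)
print(s["force"],q,"theta",np.arctan2(q[2],-q[0])-np.arctan2(62,165))
E
```

```text
[-16.39757727   0.95919516  25.90633614] [-0.16645142  0.00074794  0.05840974] theta -0.0219479380671585
```

>>> move_arm(plan=[[0,0,0,0,-0.06,0,11],[0,0,0,0,0,0,20],[0,0,0,0,0,0,32],[0,0,0,0,0,0,32],[0,0,0,0,0,0,32],[0,0,0,0,0,0,32],[0,0,0,0,0,-0.3,32],[0,0,0,0,0,-0.4,32],[0,0,0,0,0,-0.5,32],[0,0,0,0,0,-0.6,32]])

```text
t: 29.9
tool_pos: [0.482, 0.2064, 0.1625]
orientation: [2.28, 1.957, 0.172]
force: [0.6, -0.3, -1.1]
opening: 0.0318
gripper_force: 0.0
```

>>> move_arm(plan=[[0,0,0,0,0,-0.8,32],[0,0,0,0,0,-0.8,32],[0,0,0,0,0,-0.8,32],[0,0,0,0,0,-0.8,32],[0,0,0,0,-0.4,-0.8,32],[0,0,0,0,-0.4,-0.8,32],[0,0,0,0,-0.4,-0.8,32],[0,0,0,0,-0.4,-0.8,32],[0,0,0,0,0,0,32],[0,0,0,0,0,0,32]])

```text
t: 30.9
tool_pos: [0.4161, 0.2167, 0.3127]
orientation: [2.279, 1.957, 0.175]
force: [-1.3, -0.8, -0.1]
opening: 0.0322
gripper_force: 0.0
```

```bash
python3 - <<'E'
from h import *
s=read_state();print(s["t"],s["tool_pos"],s["force"])
a=cam("top");c=cam("side")
G=np.array([[-120,55,68],[-120,-55,68],[0,55,68],[0,-55,68],[-165,47,62],[-165,-47,62]])/1e3
Q=panel(PX,cov(0,G)); tp=np.array([[-.075,-.0212,.0475]])
im=[crop(a,180,150,70,85,5,'',Q),crop(c,250,210,110,100,4,'',Q)]
h=max(i.shape[0] for i in im); im=[cv2.copyMakeBorder(i,0,h-i.shape[0],0,0,0) for i in im]
cv2.imwrite("pics/shut.png",np.hstack(im))
E
```

```text
30.9 [0.41611298 0.21668116 0.31274129] [-1.26010394 -0.8379814  -0.1350144 ]
```

View pics/shut.png

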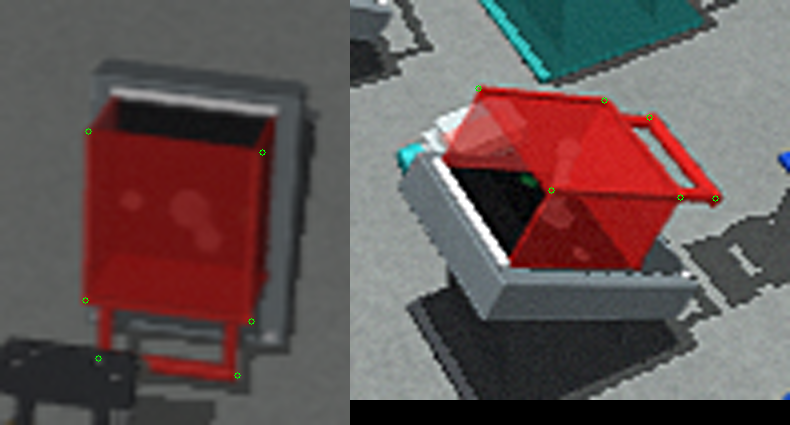

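The cover corners match the shut prediction (side crop, bar at 650,118 to 715,198). Through the cover, the toggle leans to the green side.

```bash
python3 -c "
from plant import *
print(close_job())"
```

```text
the job is handed in; nothing more can be done
None
```

I opened the red cover to its stop, flipped the toggle fully to the green-dot side, shut the cover again and handed in the job at about 31 s, with the arm clear; I didn't check the yellow switch or labware in a final image, but the arm reported no unexpected contact.

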